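# Stand up the toppled stone seal and ink it on the pinned pad

## Robot

A 6-joint arm with a two-finger parallel gripper is mounted at the origin on the work surface. World frame = base frame: x ahead of the robot, y to its left, z up, the work surface at z = 0. Lengths are in m, angles in rad, forces in N, time in s.
With the tool pointing down it reaches from about 0.35 to 0.775 m from the base axis. Payload 5.5 kg.
Tool frame: the origin (TCP) lies between the finger pads; the fingertips stand 19 mm ahead of it and the grasp point (between the pads) is the TCP; z points along the fingers, x is the direction in which the jaws open and shut, and the axes are right-handed (so a half turn about z gives the same grasp; the last joint's range is limited). The gripper opens to 85 mm and grips with 20 to 120 N. Pads are 22 mm wide; open, the fingers measure 114 mm over their backs; the gripper's body (76 mm by 85 mm) begins 54 mm behind the grasp point. The pads swing forward as they close: fully open they stand 13 mm farther back than shut.
Start: joints at [1.046, 0.313, 0.046, 1.304, 0, 1.431], TCP at [0.216, 0.533, 0.25] pointing down, gripper open.
Joint ranges: [-2.76, 2.76], [-0.86, 1.69], [-1.03, 1.26], [-2.2, 2.34], [-1.47, 1.5], [-3.14, 3.14]. Speed limits (rad/s): [2.57, 2.57, 3.14, 3.14, 3.14, 3.14].

## Interface

Orientations are given as a unit quaternion [w, x, y, z].
In Python, from workcell import env gives the robot as it stands. The module is installed in compiled form; this text tells all that it offers.
- The arm moves only by the tool carry_out, never from a script. Its argument "steps" is a list of rows, each a list of 7 numbers: the gripper command: -1 is shut, 1 is fully open, values between are in proportion, then the shift along the tool's x, y, z in m, then the turn, a rotation vector about the tool's x, y, z in rad. A call has 1 to 20 rows; each row shifts and turns the commanded pose from where the row before left it, along the tool's axes as they then stand; what a row does not reach is not made up. A row lasts 1/8 s, in which the tool goes at most 62.5 mm and 10.7 degrees, less where a joint would pass 70% of its speed; a pose out of reach is approached as far as the arm can. A call with a gripper value outside its range is refused whole. The fingers move at their own pace and stop on an object; "grip_force" is the grip in N (left out, the last holds). Time passes only in rows, so rows that do not move let the fingers close. It gives the time, the measured TCP pose, the force and the opening at its end, in the units of the state.
- env.get_state(): the state, without advancing time (a new reading comes with each control period).
- env.read_camera(name): name is "scene" or "top" or "wrist"; returns a dict with "color" (384x512x3 uint8, red, green, blue), "K" (3x3 intrinsics, pixels), "R" (3x3) and "t" (3): a world point X has camera coordinates R X + t. Camera axes: x right, y down, z forward; pixel columns grow to the right and rows downward; lengths in m; the calibration is good to about 2 mm. A picture is of the moment at which its call begins. There is no depth.
- env.hand_in(): hands the job in, once; it reports no verdict.
The state is a dict: "clock": time; "joint_pos": joint angles; "qvel": joint speeds; "tau": joint torques, N m; "tcp_pos": TCP position; "orientation": TCP orientation; "wrist_force": force on the tool from outside, world axes, zero at the start; "ft_torque": the same for the moment, N m; "finger_gap": finger opening in m.
Only numpy, scipy, OpenCV 4.12 (cv2) and the standard library are available. Lean on these libraries where they do the work, as an engineer would, in place of code of your own. Each camera call takes 0.05 s, during which the arm holds its last target. There are 200 camera calls.

## Task

The stone seal lying on its side on the table is to be inked: stand it up with its bored face down, set it on the ink pad of the open grey seal case on the turntable, feeling about until the hole in its face drops over the pin in the middle of the pad, then press it down until the sprung pad is fully down. Finish while still gripping the seal and holding it pressed fully down, upright; do not let go of it at the end. Leave all the other things standing where they are.

Things in the scene. Friction and masses are not known exactly. Their poses are not given: they have to be found in the camera images.
- seal_centre (a point): Centre (half-way up) of the stone seal that starts lying on its side on the table: a plain round pillar of pale stone, 44 mm in diameter and 80 mm long, about 0.33 kg; its top end is slightly bevelled over the last 8 mm and a fine groove runs round it 26 mm from the bored end. Its own z axis runs along the pillar from the bored face to the bevelled top, so z is level at the start and must end pointing up. The three other stone seals are standing.
- seal_face (a point): Centre of the seal's flat bored face, 40 mm from its centre at the other end from the bevelled top (same axes as seal_centre). In the middle of this face is a plain round blind hole, 14 mm in diameter and 26 mm deep, which goes over the pin.
- pin_tip (a point): Top of the fixed steel locating pin, 10 mm in diameter with a tapered tip, that stands upright in the middle of the ink pad of the seal case. The case is a grey plastic box, 72 x 72 mm and 20 mm tall, lid folded open flat beside it, fixed on a round beech turntable (316 mm across, 24 mm thick, locked). The tip is 54 mm above the table and 11.5 mm above the pad at rest. z is up.
- pad_top (a point): Centre of the top of the round grey ink pad (58 mm across, with a hole for the pin), 42.5 mm above the table at rest, 1.5 mm below the case's rim; z is up. It moves down with the pad.
- pad (a joint): How far the sprung ink pad is pressed down, in m: 0 at rest, 0.005 fully down against its stop. The spring is preloaded: it starts to give at about 4.5 N and is fully down at 12 N, the seal's own weight included, so the seal's weight alone does not move it.
- turntable: Round beech turntable, 316 mm across and 24 mm thick, origin at the centre of its underside. It is locked. The case's pin stands 80 mm from its centre in the direction of its y axis, the open lid lies to the -x side of the case, and two short stone seals and a blue brush pot (95 mm tall) stand on its half to -y.
- seal_short: Bystander: standing stone seal on the turntable, 36 mm in diameter, 50 mm tall; origin at the centre of its foot.
- seal_thin: Bystander: standing stone seal on the turntable, 28 mm in diameter, 62 mm tall; origin at the centre of its foot.
- seal_wide: Bystander: standing stone seal on the table, 48 mm in diameter, 60 mm tall; origin at the centre of its foot.
- brush_pot: Bystander: blue glazed brush pot on the turntable, 84 mm across, 95 mm tall; origin at the centre of its foot.
- brush_holder: Bystander: stainless steel brush holder on the table, 68 mm across, 100 mm tall, with three brushes up to 215 mm high; origin at the centre of its foot.
- ink_dish: Bystander: shallow white dish on the table, 90 mm across, 22 mm tall; origin at the centre of its foot.
- paperweight: Bystander: steel bar paperweight on the table, 160 mm long (along its y), 22 mm wide, 14 mm high; origin at the centre of its underside.

How it is judged:
By the outcome, as a careful person would: the job done as asked, in the order asked, and still so for the second after the job is handed in, while the arm keeps its last pose, push and grip.
It also fails if it takes over 54 s, if anything falls off the work surface, if the arm or the gripper's body presses on something with over 40 N, if the wrist force passes 120 N, or if a joint passes its speed limit or range.

## Working session

There is one attempt and no reset: what is moved stays moved. The work goes in short steps, Python scripts to look and compute and a tool call to move; the robot and the scene stay as the last step left them, time stands still between calls to the robot, and variables do not carry over. Pictures are saved under pics/ and viewed, about 8 in all and at most 12, crops included, and the job is handed in when it is done.

Besides the shell and the picture viewer there is one more tool, called after "Emit:" as name([rows], argument=value, ...), one row to a line, values as JSON. carry_out: Moves the arm, as the interface text tells. Its arguments: {"type":"object","properties":{"steps":{"type":"array","items":{"type":"array","items":{"type":"number"}}},"grip_force":{"type":"number"}},"required":["steps"]}

```bash
mkdir -p pics; python3 - <<'E'
from workcell import env
import cv2,numpy as np
s=env.get_state();print({k:np.round(v,3).tolist() for k,v in s.items()})
ims=[]
for n in("scene","top"):
    c=env.read_camera(n);cv2.imwrite(f"pics/{n}0.png",c["color"][:,:,::-1]);np.savez(f"{n}0.npz",**c)
    print(n,c["K"].round(1).tolist(),(-c["R"].T@c["t"]).round(3),c["R"].round(2).tolist())
E
```

```text
{'clock': 0.0, 'joint_pos': [1.046, 0.314, 0.045, 1.304, -0.0, 1.431], 'qvel': [-0.002, 0.0, -0.001, -0.001, -0.002, 0.001], 'tau': [-0.002, -48.063, 29.853, 0.019, -0.0, 0.0], 'tcp_pos': [0.216, 0.533, 0.249], 'orientation': [0.0, 0.829, 0.559, -0.001], 'wrist_force': [0.065, 0.47, -0.623], 'ft_torque': [0.025, -0.005, 0.033], 'finger_gap': 0.086}
scene [[431.0, 0.0, 255.1], [0.0, 431.0, 194.1], [0.0, 0.0, 1.0]] [ 1.142 -0.53   1.   ] [[0.7, 0.72, 0.01], [0.56, -0.54, -0.63], [-0.45, 0.45, -0.77]]
top [[431.3, 0.0, 259.7], [0.0, 431.3, 190.7], [0.0, 0.0, 1.0]] [ 0.466 -0.018  1.47 ] [[-0.03, -1.0, -0.01], [-1.0, 0.03, -0.09], [0.09, 0.01, -1.0]]
```

View pics/top0.png

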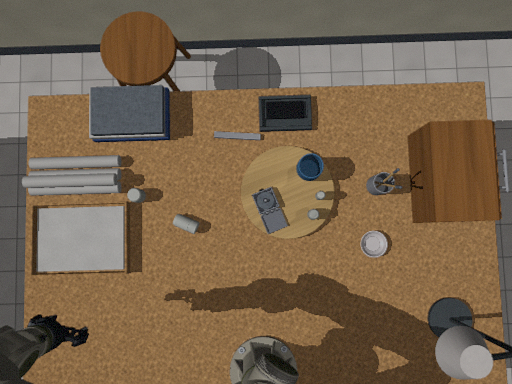

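View pics/scene0.png

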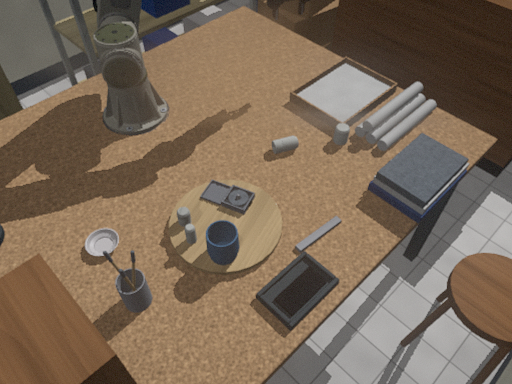

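The top view shows the lying seal at about (186,223), the case with its pin at about (265,200) and the lid at (273,220). Next I need both positions and which end of the seal is bored.

```bash
cat > h.py <<'E'
import numpy as np,cv2
def ray(c,uv,z):
    K,R,t=c["K"],c["R"],c["t"];o=-R.T@t
    d=R.T@np.linalg.inv(K)@np.array([uv[0],uv[1],1.]);return o+d*(z-o[2])/d[2]
def proj(c,X):
    p=c["K"]@(c["R"]@np.asarray(X)+c["t"]);return p[:2]/p[2]
def tri(c1,u1,c2,u2):
    P=[c["K"]@np.c_[c["R"],c["t"]] for c in(c1,c2)]
    X=cv2.triangulatePoints(P[0],P[1],np.array(u1,float),np.array(u2,float)).ravel();return X[:3]/X[3]
E
python3 - <<'E'
from h import *
T=np.load("top0.npz");S=np.load("scene0.npz")
print("seal",ray(T,(186,223),.022),ray(S,(285,144),.022))
print("pin",ray(T,(265,200),.05),ray(S,(238,198),.05))
print("tt",ray(T,(288,192),.024))
a=cv2.resize(T["color"][185:245,165:225],(390,390),interpolation=2)
b=cv2.resize(S["color"][120:170,260:310],(390,390),interpolation=2)
d=cv2.resize(T["color"][170:240,235:305],(390,390),interpolation=2)
e=cv2.resize(S["color"][170:230,190:270],(390,292),interpolation=2)
e=np.vstack([e,np.zeros((98,390,3),np.uint8)])
im=np.vstack([np.hstack([a,b]),np.hstack([d,e])])
cv2.imwrite("pics/crops.png",cv2.resize(im,(600,600))[:,:,::-1])
E
```

```text
seal [0.49053202 0.24480495 0.022     ] [0.48919392 0.24837126 0.022     ]
pin [ 0.55823669 -0.02233566  0.05      ] [ 0.56523536 -0.02868061  0.05      ]
tt [ 0.58461272 -0.10053574  0.024     ]
```

View pics/crops.png

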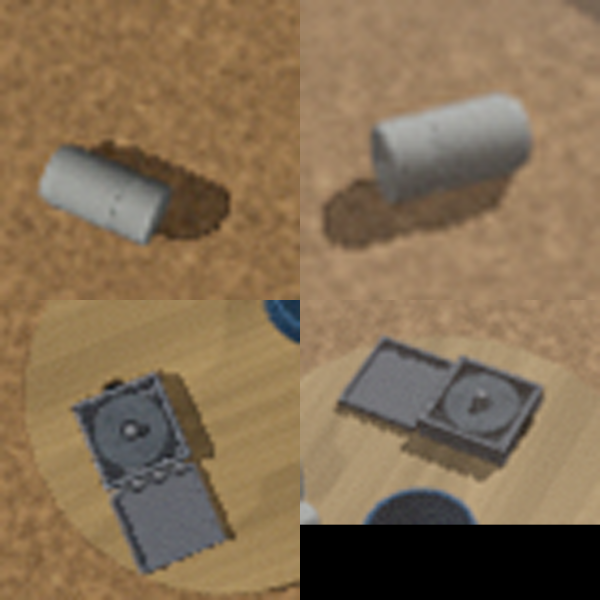

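Bevelled end is at the left (+y) and the groove and bored face at the right (−y). The pin is at about top (265,200), scene (238,196). I'll measure the seal axis, triangulate the pin and plan the grasp orientation.

```bash
python3 - <<'E'
from h import *
from scipy.spatial.transform import Rotation as Ro
T=np.load("top0.npz");S=np.load("scene0.npz")
print("pin tri",tri(T,(265.3,200.3),S,(238,196)))
for c,(a,b,e,f) in((T,(165,205,205,240)),(S,(265,130,305,158))):
    im=c["color"][b:f,a:e];h=cv2.cvtColor(im,cv2.COLOR_RGB2HSV)
    m=((h[...,1]<60)&(h[...,2]>70)).astype(np.uint8)
    n,l,st,ce=cv2.connectedComponentsWithStats(m);k=1+st[1:,4].argmax()
    r=cv2.minAreaRect(cv2.findNonZero((l==k).astype(np.uint8)));bx=cv2.boxPoints(r)+[a,b]
    e1=np.linalg.norm(bx[0]-bx[1]);e2=np.linalg.norm(bx[1]-bx[2])
    p,q=((bx[0]+bx[3])/2,(bx[1]+bx[2])/2) if e1>e2 else ((bx[0]+bx[1])/2,(bx[2]+bx[3])/2)
    P,Q=ray(c,p,.025),ray(c,q,.025);print(st[k,4],r[1],P,Q,"len",np.linalg.norm(P-Q),"mid",(P+Q)/2,"ang",np.degrees(np.arctan2(*(P-Q)[1::-1])))
s=Ro.from_quat([.829,.559,-.001,0.0]).as_matrix();print(s.round(3))
E
```

```text
pin tri [ 0.55780656 -0.02279022  0.04723735]
298 (24.76900291442871, 12.505327224731445) [0.50799484 0.28472771 0.025     ] [0.47086019 0.20993567 0.025     ] len 0.08350348353078178 mid [0.48942751 0.24733169 0.025     ] ang 63.59535518759635
344 (13.581995010375977, 26.436382293701172) [0.47167342 0.20584726 0.025     ] [0.50888272 0.28724896 0.025     ] len 0.08950289490233437 mid [0.49027807 0.24654811 0.025     ] ang -114.56548014828033
[[ 0.375  0.927 -0.002]
 [ 0.927 -0.375 -0.001]
 [-0.002 -0.001 -1.   ]]
```

Emit:
carry_out([
  [1,-0.0162,0.0361,0.004,0,0,0],
  [1,-0.0162,0.0361,0.004,0,0,0],
  [1,-0.0162,0.0361,0.004,0,0,0],
  [1,-0.0162,0.0361,0.004,0,0,0],
  [1,-0.0162,0.0361,0.004,0,0,0],
  [1,-0.0162,0.0361,0.004,0,0,0],
  [1,-0.0162,0.0361,0.004,0,0,0],
  [1,-0.0162,0.0361,0.004,0,0,0],
  [1,-0.0162,0.0361,0.004,0,0,0],
  [1,-0.0162,0.0361,0.004,0,0,0],
])

```text
clock: 1.35
tcp_pos: [0.4902, 0.2462, 0.2098]
orientation: [-0.0, 0.829, 0.559, -0.0]
wrist_force: [0.5, 0.2, 0.4]
finger_gap: 0.0853
```

Emit:
carry_out([
  [1,0,0,0,0,0,-0.1664],
  [1,0,0,0,0,0,-0.1664],
  [1,0,0,0,0,0,-0.1664],
  [1,0,0,0,0,0,-0.1664],
  [1,0,0,0,0,0,-0.1664],
  [1,0,0,0,0,0,-0.1664],
  [1,0,0,0,0,0,-0.1664],
  [1,0,0,0,0,0,-0.1664],
  [1,0,0,0,0,0,-0.1664],
  [1,0,0,0,0.145,0,0],
  [1,0,0,0,0.145,0,0],
  [1,0,0,0,0.145,0,0],
  [1,0,0,0,0,0,0],
  [1,0,0,0,0,0,0],
])

```text
clock: 3.1
tcp_pos: [0.4896, 0.2473, 0.2099]
orientation: [-0.049, 0.222, 0.951, -0.21]
wrist_force: [-0.1, 0.1, 0.0]
finger_gap: 0.0855
```

```bash
cat >> h.py <<'E'
from scipy.spatial.transform import Rotation as Ro
def pose(s):
    q=np.array(s["orientation"]);return np.array(s["tcp_pos"]),Ro.from_quat(np.r_[q[1:],q[0]])
E
python3 - <<'E'
from h import *
from workcell import env
s=env.get_state();p,R=pose(s);print(p,R.as_matrix().round(3).tolist(),np.round(s["joint_pos"],3))
c=env.read_camera("wrist");np.savez("w1.npz",**c)
cv2.imwrite("pics/w1.png",c["color"][:,:,::-1])
z=np.array([.4415,.897,0]);ctr=np.array([.49,.247,.022])
for k in(-.04,0,.04):print(proj(c,ctr+k*z))
print("cam",-c["R"].T@c["t"],c["K"][0])
E
```

```text
[0.48963997 0.24734631 0.20993821] [[-0.897, 0.401, -0.186], [0.442, 0.814, -0.377], [0.0, -0.42, -0.907]] [ 0.454  0.578  0.271  1.615 -0.26  -0.613]
[253.51611572 211.62622724]
[253.53818519 246.00250208]
[253.56111159 281.71356425]
cam [0.48590908 0.23720065 0.35223408] [279.53580569   0.         253.05849643]
```

View pics/w1.png

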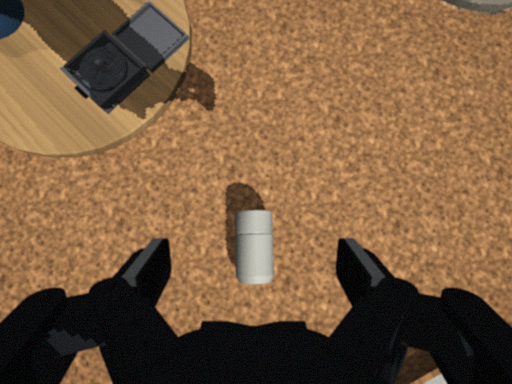

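The seal is at (254,209)–(254,283) in the wrist view, matching the projected estimate to 1–2 px, with the groove and bored end away from the hand. I'll descend and grip.

Emit:
carry_out([
  [1,0,0.01,0.0204,0,0,0],
  [1,0,0.01,0.0204,0,0,0],
  [1,0,0.01,0.0204,0,0,0],
  [1,0,0.01,0.0204,0,0,0],
  [1,0,0.01,0.0204,0,0,0],
  [1,0,0.01,0.0204,0,0,0],
  [1,0,0.01,0.0204,0,0,0],
  [1,0,0.01,0.0204,0,0,0],
  [1,0,0,0,0,0,0],
  [-1,0,0,0,0,0,0],
  [-1,0,0,0,0,0,0],
  [-1,0,0,0,0,0,0],
  [-1,0,0,0,0,0,0],
  [-1,0,0,0,0,0,0],
  [-1,0,0,0,0,0,0],
  [-1,0,0,0,0,0,0],
], grip_force=80)

```text
clock: 5.15
tcp_pos: [0.4922, 0.2513, 0.0304]
orientation: [-0.048, 0.222, 0.951, -0.209]
wrist_force: [-0.2, 1.6, 5.3]
finger_gap: 0.0419
```

Emit:
carry_out([
  [-1,0,-0.0067,-0.0145,0,0,0],
  [-1,0,-0.0134,-0.029,0,0,0],
  [-1,0,-0.0134,-0.029,0,0,0],
  [-1,0,-0.0134,-0.029,0,0,0],
  [-1,0,-0.0134,-0.029,0,0,0],
  [-1,0,-0.0134,-0.029,0,0,0],
  [-1,0,0,0,0,0,0],
  [-1,0,0,0,0,0,0],
])

```text
clock: 6.15
tcp_pos: [0.4913, 0.251, 0.2034]
orientation: [-0.049, 0.222, 0.951, -0.21]
wrist_force: [-0.3, -0.3, -3.5]
finger_gap: 0.0417
```

Emit:
carry_out([
  [-1,0,0,0,-0.1745,0,0],
  [-1,0,0,0,-0.1745,0,0],
  [-1,0,0,0,-0.1745,0,0],
  [-1,0,0,0,-0.1745,0,0],
  [-1,0,0,0,-0.1745,0,0],
  [-1,0,0,0,-0.1745,0,0],
  [-1,0,0,0,-0.1745,0,0],
  [-1,0,0,0,-0.1745,0,0],
  [-1,0,0,0,-0.1745,0,0],
  [-1,0,0,0,0,0,0],
  [-1,0,0,0,0,0,0],
])

```text
clock: 7.52
tcp_pos: [0.4912, 0.2509, 0.2033]
orientation: [0.121, 0.193, 0.822, 0.522]
wrist_force: [1.1, -0.1, -3.0]
finger_gap: 0.0417
```

```bash
python3 - <<'E'
from h import *
from workcell import env
s=env.get_state();p,R=pose(s);print(p,R.as_matrix().round(3).tolist(),np.round(s["joint_pos"],3))
c=env.read_camera("scene");d=env.read_camera("top");np.savez("s2.npz",**c);np.savez("t2.npz",**d)
u=proj(c,p).astype(int);v=proj(d,p).astype(int);print(u,v)
f=lambda c,u,k:cv2.resize(c["color"][u[1]-k:u[1]+k,u[0]-k:u[0]+k],(400,400),interpolation=2)
cv2.imwrite("pics/g2.png",np.hstack([f(c,u,50),f(d,v,50)])[:,:,::-1])
E
```

```text
[0.49122866 0.25089147 0.20328837] [[-0.897, 0.191, 0.4], [0.443, 0.38, 0.812], [0.003, 0.905, -0.425]] [-0.153  0.043 -0.94   0.02   1.042 -0.931]
[289  98] [172 222]
```

View pics/g2.png

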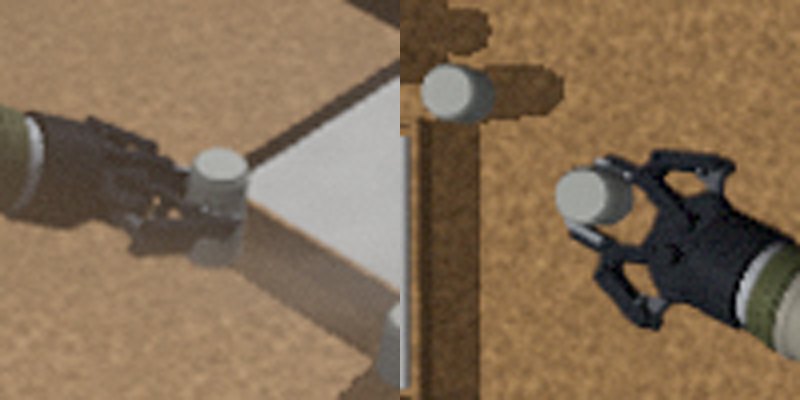

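The seal is upright, bevel up, held symmetrically. Yaw the hand so it approaches the pad from the +y/robot side.

Emit:
carry_out([
  [-1,0,0,0,0,-0.158,0.0742],
  [-1,0,0,0,0,-0.158,0.0742],
  [-1,0,0,0,0,-0.158,0.0742],
  [-1,0,0,0,0,-0.158,0.0742],
  [-1,0,0,0,0,-0.158,0.0742],
  [-1,0,0,0,0,-0.158,0.0742],
  [-1,0,0,0,0,-0.158,0.0742],
  [-1,0,0,0,0,-0.158,0.0742],
  [-1,0,0,0,0,-0.158,0.0742],
  [-1,0,0,0,0,-0.158,0.0742],
  [-1,0,0,0,0,0,0],
])

```text
clock: 9.0
tcp_pos: [0.5473, 0.2515, 0.2546]
orientation: [0.466, 0.74, 0.432, 0.223]
wrist_force: [-0.3, 0.3, -3.4]
finger_gap: 0.0412
```

```bash
python3 - <<'E'
from h import *
from workcell import env
s=env.get_state();p,R=pose(s);M=R.as_matrix();print(p,M.round(3).tolist(),np.round(s["joint_pos"],3))
az=np.array([M[0,2],M[1,2],0]);az/=np.linalg.norm(az);print(az)
for z in(.16,):
    tgt=np.array([.558,-.024,z])-.0084*az; print(tgt,R.inv().apply(tgt-p))
E
```

```text
[0.54725736 0.25151859 0.25461268] [[0.528, 0.431, 0.731], [0.846, -0.194, -0.497], [-0.073, 0.881, -0.467]] [ 0.698  0.205 -0.52   0.37  -1.017  0.944]
[ 0.82715466 -0.56197435  0.        ]
[ 0.5510519  -0.01927942  0.16      ] [-0.2202003  -0.02925457  0.18153102]
```

Emit:
carry_out([
  [-1,-0.0275,-0.0037,0.0227,0,0,0],
  [-1,-0.0275,-0.0037,0.0227,0,0,0],
  [-1,-0.0275,-0.0037,0.0227,0,0,0],
  [-1,-0.0275,-0.0037,0.0227,0,0,0],
  [-1,-0.0275,-0.0037,0.0227,0,0,0],
  [-1,-0.0275,-0.0037,0.0227,0,0,0],
  [-1,-0.0275,-0.0037,0.0227,0,0,0],
  [-1,-0.0275,-0.0037,0.0227,0,0,0],
  [-1,0,0,0,0,0,0],
])

```text
clock: 10.12
tcp_pos: [0.5724, -0.0085, 0.177]
orientation: [0.462, 0.75, 0.426, 0.208]
wrist_force: [0.2, -0.4, -4.0]
finger_gap: 0.0418
```

```bash
cat >> h.py <<'E'
A=np.array([0,.907,-.42]);A/=np.linalg.norm(A)      # seal axis in tool frame
C=np.array([0,.42,.907])*.0084-A*.0048              # seal centre in tool frame
def report(s,tgt=None):
    p,R=pose(s);a=R.apply(A);k=np.cross(a,[0,0,1.]);th=np.arcsin(np.linalg.norm(k))
    w=R.inv().apply(k/np.linalg.norm(k)*th) if th>1e-6 else k
    f=p+R.apply(C-A*.04)
    print("p",p.round(4),"j",np.round(s["joint_pos"],3),"tilt deg",np.degrees(th).round(2),"level rotvec",w.round(4),"face",f.round(4),"F",np.round(s["wrist_force"],1))
    print("world x,y,z in tool:",R.inv().as_matrix().T.round(3).tolist())
    if tgt is not None:print("to target, tool axes",R.inv().apply(np.array(tgt)-f).round(4))
    return p,R,f
E
python3 - <<'E'
from h import *
from workcell import env
report(env.get_state(),[.558,-.024,.10])
E
```

```text
p [ 0.5724 -0.0085  0.177 ] j [ 0.147  0.11  -1.028 -0.474 -0.66   0.354] tilt deg 6.37 level rotvec [-0.0759  0.0342  0.0738] face [ 0.5745 -0.0143  0.1318] F [ 0.2 -0.4 -4. ]
world x,y,z in tool: [[0.55, 0.446, 0.706], [0.831, -0.21, -0.515], [-0.081, 0.87, -0.486]]
to target, tool axes [-0.0146 -0.033   0.0088]
```

Emit:
carry_out([
  [-1,0,0,0,-0.019,-0.0865,0.0625],
  [-1,0,0,0,-0.019,-0.0865,0.0625],
  [-1,0,0,0,-0.019,-0.0865,0.0625],
  [-1,0,0,0,-0.019,-0.0865,0.0625],
  [-1,0,0,0,0,0,0],
])

```text
clock: 10.75
tcp_pos: [0.5733, -0.0053, 0.1756]
orientation: [0.525, 0.803, 0.238, 0.148]
wrist_force: [0.4, -0.2, -4.3]
finger_gap: 0.0415
```

```bash
python3 - <<'E'
from h import *
from workcell import env
report(env.get_state(),[.558,-.024,.10])
E
```

```text
p [ 0.5733 -0.0053  0.1756] j [ 0.287  0.284 -0.744 -0.011 -1.075  0.946] tilt deg 1.2 level rotvec [0.0173 0.005  0.0107] face [ 0.5778 -0.0133  0.131 ] F [ 0.4 -0.2 -4.3]
world x,y,z in tool: [[0.842, 0.227, 0.489], [0.539, -0.335, -0.773], [-0.012, 0.914, -0.404]]
to target, tool axes [-0.022  -0.0292  0.0111]
```

Emit:
carry_out([
  [-1,-0.011,-0.0146,0.0055,0.0086,0.0025,0.0053],
  [-1,-0.011,-0.0146,0.0055,0.0086,0.0025,0.0053],
  [-1,0,0,0,0,0,0],
])

```text
clock: 11.12
tcp_pos: [0.5499, -0.0179, 0.1429]
orientation: [0.517, 0.809, 0.237, 0.149]
wrist_force: [-0.1, 0.3, -3.0]
finger_gap: 0.0415
```

```bash
python3 - <<'E'
from h import *
from workcell import env
p,R,f=report(env.get_state(),[.558,-.024,.10])
for n in("scene","top","wrist"):
    c=env.read_camera(n);np.savez(n+"3.npz",**c);print(n,"face",proj(c,f).round(1),"top",proj(c,f+[0,0,.08]).round(1),"pin",proj(c,[.558,-.024,.054]).round(1))
    if n=="wrist":cv2.imwrite("pics/w3.png",c["color"][:,:,::-1])
S=np.load("scene3.npz");T=np.load("top3.npz")
f=lambda c,u,k:cv2.resize(c["color"][u[1]-k:u[1]+k,u[0]-k:u[0]+k],(400,400),interpolation=2)
cv2.imwrite("pics/st3.png",np.hstack([f(S,(238,180),40),f(T,(262,200),40)])[:,:,::-1])
E
```

```text
p [ 0.5499 -0.0179  0.1429] j [ 0.27   0.301 -0.835 -0.124 -1.051  0.942] tilt deg 0.24 level rotvec [-0.0008  0.0017  0.0038] face [ 0.5542 -0.025   0.0981] F [-0.1  0.3 -3. ]
world x,y,z in tool: [[0.844, 0.229, 0.486], [0.537, -0.353, -0.766], [-0.004, 0.907, -0.421]]
to target, tool axes [0.0037 0.0022 0.0003]
scene face [235.8 184.1] top [234.9 164.1] pin [237.4 194.8]
top face [265.9 200.3] top [266.  198.5] pin [265.5 200. ]
wrist face [247.  169.8] top [246.5 325.6] pin [253.9  95.1]
```

View pics/w3.png

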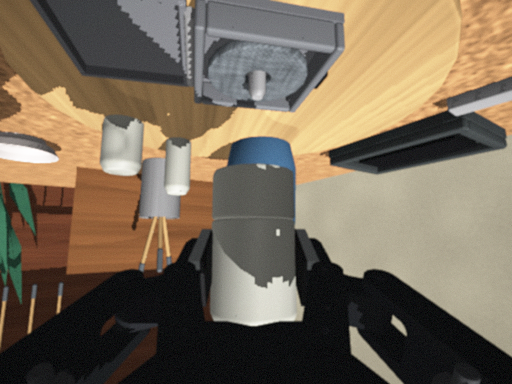

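View pics/st3.png

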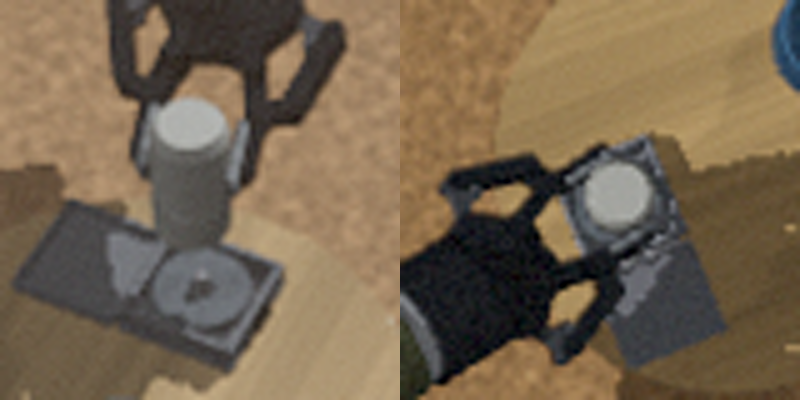

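The wrist view (world-down is image-up) shows the pin tip at about (257,99). The seal's lower end spans columns 213–296, its axis is at about 254.5 and its near edge at row 168. Both sit a few px right of the prediction, so I'll correct the relative offset.

```bash
python3 - <<'E'
from h import *
from workcell import env
p,R,f=report(env.get_state())
W=np.load("wrist3.npz");S=np.load("scene3.npz");T=np.load("top3.npz")
o=-W["R"].T@W["t"];print("cam",o, "cam axes",W["R"].round(2).tolist())
M=R.as_matrix();az=M[:,2]*[1,1,0];az/=np.linalg.norm(az);lat=M[:,0]
g=cv2.cvtColor(W["color"],cv2.COLOR_RGB2GRAY).astype(int)
for r in(185,200,230):print(r,g[r,200:312:2].tolist())
for n,c in(("rows face",range(155,180)),("rows pin",range(84,112))):print(n,[g[r,254 if 'face' in n else 257] for r in c])
for r in (88,94):print(g[r,240:275].tolist())
pin=ray(W,(257,99),.054);ax=f-az*.022
print("pin wrist",pin,"scene ray",ray(S,(238.6,195),.054))
print("near edge pred",proj(W,ax),"far",proj(W,f+az*.022))
for v in(168,170):
    e=ray(W,(254.5,v),f[2]);print(v,"edge->face",e+az*.022)
Z=(W["R"]@ax+W["t"])[2];print("depth",Z,"lat offs mm",1e3*(254.5-proj(W,ax)[0])/279.5*Z, "cam x . toolx",W["R"][0]@lat, "pin-f lat",(pin-f)@lat,"az",(pin-f)@az)
E
```

```text
p [ 0.5525 -0.0172  0.145 ] j [ 0.271  0.301 -0.829 -0.121 -1.053  0.944] tilt deg 0.07 level rotvec [ 0.0011 -0.0002 -0.0005] face [ 0.557  -0.0243  0.1002] F [ 0.7 -0.4 -2.2]
world x,y,z in tool: [[0.844, 0.224, 0.487], [0.536, -0.354, -0.766], [0.001, 0.908, -0.419]]
cam [0.47737416 0.10208955 0.13406819] cam axes [[0.84, 0.54, -0.0], [0.08, -0.13, 0.99], [0.53, -0.83, -0.15]]
185 [101, 106, 101, 102, 103, 102, 98, 99, 95, 94, 92, 93, 91, 89, 93, 90, 86, 89, 91, 87, 84, 92, 89, 90, 92, 95, 89, 91, 91, 97, 88, 94, 92, 85, 91, 87, 89, 85, 86, 87, 81, 81, 84, 82, 80, 86, 78, 98, 165, 183, 177, 179, 178, 177, 177, 177]
200 [110, 110, 107, 111, 107, 106, 105, 98, 95, 100, 93, 96, 89, 91, 89, 91, 86, 89, 91, 87, 93, 92, 93, 89, 90, 86, 91, 94, 93, 87, 94, 89, 91, 89, 86, 85, 83, 85, 81, 87, 84, 83, 79, 83, 83, 80, 75, 92, 189, 189, 187, 181, 182, 181, 179, 180]
230 [96, 64, 62, 59, 62, 54, 78, 100, 99, 99, 92, 91, 95, 96, 94, 89, 92, 90, 90, 90, 91, 91, 90, 96, 94, 99, 95, 95, 94, 97, 103, 97, 91, 95, 94, 91, 88, 87, 171, 219, 109, 86, 84, 82, 84, 84, 81, 58, 46, 66, 65, 64, 70, 158, 17
[... 865 characters left out ...]
53, 164, 166, 173, 182, 187, 190, 184, 182, 173, 160, 137, 115, 125, 123, 129, 128, 124, 127, 125, 126]
[133, 134, 139, 138, 136, 131, 133, 131, 130, 119, 112, 130, 158, 176, 188, 198, 208, 220, 226, 225, 217, 207, 190, 168, 142, 128, 127, 132, 133, 138, 145, 139, 136, 144, 140]
pin wrist [ 0.56200764 -0.02684929  0.054     ] scene ray [ 0.56084903 -0.02216978  0.054     ]
near edge pred [251.91193329 163.48195007] far [252.18880683 181.67542375]
168 edge->face [ 0.56276563 -0.03102882  0.10021597]
170 edge->face [ 0.56506297 -0.03460567  0.10021597]
depth 0.1310954869430297 lat offs mm 1.2138957638925034 cam x . toolx 0.9999997242039248 pin-f lat 0.002835070633803817 az 0.004811130212583192
```

```bash
python3 - <<'E'
from h import *
from workcell import env
p,R=pose(env.get_state());M=R.as_matrix();az=M[:,2]*[1,1,0];az/=np.linalg.norm(az);lat=M[:,0]
S=np.load("scene3.npz");T=np.load("top3.npz")
f=p+R.apply(C-.04*A);zt=f[2]+.082
def disc(c,z,w):
    u=proj(c,f+[0,0,.08]).astype(int);a,b=u-w;im=c["color"][b:b+2*w,a:a+2*w]
    g=cv2.cvtColor(im,cv2.COLOR_RGB2GRAY);m=(g>150).astype(np.uint8);n,l,st,ce=cv2.connectedComponentsWithStats(m)
    k=1+st[1:,4].argmax();q=ce[k]+[a,b];print(st[k],q,proj(c,f+[0,0,.08]));return ray(c,q,z)
for n,c,pp in(("scene",S,(238.6,195)),("top",T,None)):
    t=disc(c,zt,12);d=t-f;print(n,"seal-f lat,az",(d@lat).round(4),(d@az).round(4))
    if pp:
        d=ray(c,pp,.054)-f;print("pin-f lat,az",(d@lat).round(4),(d@az).round(4))
d=ray(np.load("top0.npz"),(265.3,200.3),.054)-f;print("top0 pin-f",(d@lat).round(4),(d@az).round(4))
E
```

```text
[  6   7  14  11 111] [235.48648649 164.07207207] [235.84136145 164.01337232]
scene seal-f lat,az -0.0003 0.0022
pin-f lat,az 0.0044 0.0002
[  7   8  12  11 107] [265.1682243  198.11214953] [265.73634932 197.55815567]
top seal-f lat,az -0.0005 -0.0024
top0 pin-f 0.0005 -0.0009
```

Emit:
carry_out([
  [-1,0.0005,-0.0089,0.0045,0,0,0],
  [-1,0.0005,-0.0089,0.0045,0,0,0],
  [-1,0.0005,-0.0089,0.0045,0,0,0],
  [-1,0.0005,-0.0089,0.0045,0,0,0],
  [-1,0,0,0,0,0,0],
  [-1,0,0,0,0,0,0],
  [-1,0,0,0,0,0,0],
])

```text
clock: 12.15
tcp_pos: [0.5544, -0.0176, 0.1044]
orientation: [0.518, 0.809, 0.235, 0.15]
wrist_force: [-0.6, -0.5, -3.2]
finger_gap: 0.0415
```

```bash
python3 - <<'E'
from h import *
from workcell import env
p,R,f=report(env.get_state())
c=env.read_camera("wrist");np.savez("w4.npz",**c);print(proj(c,f),proj(c,[.56,-.025,.054]))
cv2.imwrite("pics/w4.png",cv2.resize(c["color"][60:260,160:350],(570,600),interpolation=2)[:,:,::-1])
E
```

```text
p [ 0.5544 -0.0176  0.1044] j [ 0.269  0.393 -0.856 -0.24  -1.052  0.943] tilt deg 0.07 level rotvec [0.0008 0.0003 0.0007] face [ 0.5589 -0.0247  0.0596] F [-0.6 -0.5 -3.2]
world x,y,z in tool: [[0.845, 0.225, 0.485], [0.535, -0.354, -0.767], [-0.001, 0.908, -0.419]]
[251.12822937 173.19765412] [252.54207924 163.64703358]
```

View pics/w4.png

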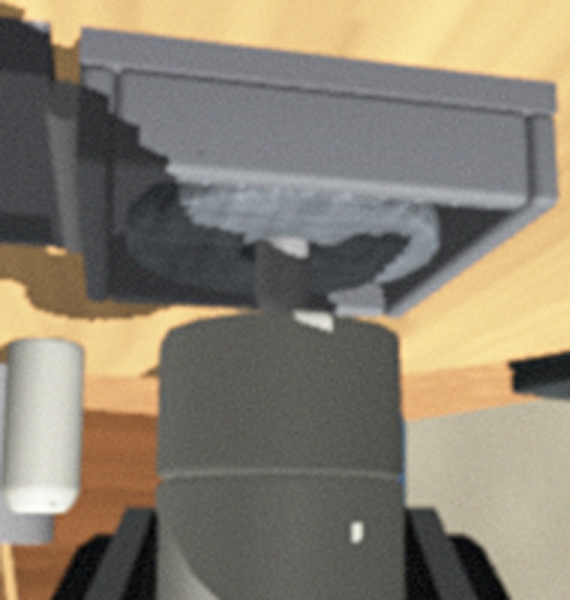

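The pin axis is at column 254.8 and the seal axis at 253.2, so about 0.9 mm lateral is left. Correct it and feel downward.

Emit:
carry_out([
  [-1,0.0009,-0.0023,0.001,0,0,0],
  [-1,0,-0.0023,0.001,0,0,0],
  [-1,0,0,0,0,0,0],
  [-1,0,0,0,0,0,0],
])

```text
clock: 12.7
tcp_pos: [0.5548, -0.0171, 0.0989]
orientation: [0.518, 0.809, 0.235, 0.149]
wrist_force: [0.6, -0.1, -2.6]
finger_gap: 0.0416
```

Emit:
carry_out([
  [-1,0,-0.0009,0.0004,0,0,0],
  [-1,0,-0.0009,0.0004,0,0,0],
  [-1,0,0,0,0,0,0],
  [-1,0,0,0,0,0,0],
])

```text
clock: 13.2
tcp_pos: [0.5548, -0.0171, 0.097]
orientation: [0.518, 0.809, 0.235, 0.149]
wrist_force: [-0.1, -0.2, -3.2]
finger_gap: 0.0413
```

Emit:
carry_out([
  [-1,0,-0.0009,0.0004,0,0,0],
  [-1,0,-0.0009,0.0004,0,0,0],
  [-1,0,0,0,0,0,0],
  [-1,0,0,0,0,0,0],
])

```text
clock: 13.7
tcp_pos: [0.5548, -0.017, 0.095]
orientation: [0.518, 0.809, 0.235, 0.149]
wrist_force: [0.2, 0.4, -3.5]
finger_gap: 0.041
```

Emit:
carry_out([
  [-1,0,-0.0009,0.0004,0,0,0],
  [-1,0,-0.0009,0.0004,0,0,0],
  [-1,0,0,0,0,0,0],
  [-1,0,0,0,0,0,0],
])

```text
clock: 14.2
tcp_pos: [0.5548, -0.017, 0.093]
orientation: [0.518, 0.809, 0.235, 0.149]
wrist_force: [0.2, -0.7, -2.8]
finger_gap: 0.0414
```

Emit:
carry_out([
  [-1,0,-0.0009,0.0004,0,0,0],
  [-1,0,-0.0009,0.0004,0,0,0],
  [-1,0,0,0,0,0,0],
  [-1,0,0,0,0,0,0],
])

```text
clock: 14.7
tcp_pos: [0.5548, -0.017, 0.0911]
orientation: [0.518, 0.809, 0.235, 0.149]
wrist_force: [-0.1, -0.2, -4.0]
finger_gap: 0.0413
```

Emit:
carry_out([
  [-1,0,-0.0009,0.0004,0,0,0],
  [-1,0,-0.0009,0.0004,0,0,0],
  [-1,0,0,0,0,0,0],
  [-1,0,0,0,0,0,0],
])

```text
clock: 15.2
tcp_pos: [0.5547, -0.017, 0.0891]
orientation: [0.518, 0.809, 0.235, 0.149]
wrist_force: [-0.4, 0.5, -3.8]
finger_gap: 0.0411
```

Emit:
carry_out([
  [-1,0,-0.0009,0.0004,0,0,0],
  [-1,0,-0.0009,0.0004,0,0,0],
  [-1,0,0,0,0,0,0],
  [-1,0,0,0,0,0,0],
])

```text
clock: 15.7
tcp_pos: [0.5549, -0.017, 0.0876]
orientation: [0.518, 0.809, 0.235, 0.15]
wrist_force: [-2.4, -0.1, 2.8]
finger_gap: 0.0415
```

Emit:
carry_out([
  [-1,0,-0.0009,0.0004,0,0,0],
  [-1,0,0,0,0,0,0],
  [-1,0,0,0,0,0,0],
])

```text
clock: 16.08
tcp_pos: [0.5549, -0.017, 0.0865]
orientation: [0.518, 0.809, 0.235, 0.15]
wrist_force: [-2.8, 0.4, 4.7]
finger_gap: 0.0412
```

Emit:
carry_out([
  [-1,0,-0.0009,0.0004,0,0,0],
  [-1,0,0,0,0,0,0],
  [-1,0,0,0,0,0,0],
])

```text
clock: 16.45
tcp_pos: [0.5549, -0.017, 0.0856]
orientation: [0.518, 0.809, 0.235, 0.15]
wrist_force: [-2.6, 1.0, 6.6]
finger_gap: 0.0412
```

```bash
python3 - <<'E'
from h import *
from workcell import env
p,R,f=report(env.get_state())
c=env.read_camera("wrist");np.savez("w5.npz",**c);d=env.read_camera("scene")
a=cv2.resize(c["color"][90:290,160:350],(400,420),interpolation=2);b=cv2.resize(d["color"][150:220,200:270],(400,420),interpolation=2)
print(proj(c,f))
cv2.imwrite("pics/w5.png",np.hstack([a,b])[:,:,::-1])
E
```

```text
p [ 0.5549 -0.017   0.0856] j [ 0.27   0.438 -0.865 -0.292 -1.054  0.945] tilt deg 0.1 level rotvec [0.0014 0.0004 0.0009] face [ 0.5594 -0.0242  0.0408] F [-2.6  1.   6.6]
world x,y,z in tool: [[0.845, 0.225, 0.485], [0.534, -0.354, -0.768], [-0.001, 0.908, -0.419]]
[251.10813216 173.250692  ]
```

View pics/w5.png

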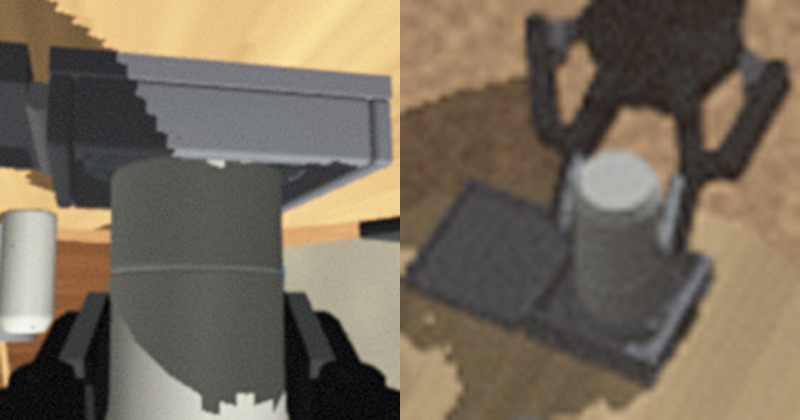

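The seal is seated inside the case with no visible gap, and force rises about 1.7 N/mm, which matches the pad spring. Press on to the stop.

Emit:
carry_out([
  [-1,0,-0.0009,0.0004,0,0,0],
  [-1,0,0,0,0,0,0],
  [-1,0,0,0,0,0,0],
])

```text
clock: 16.92
tcp_pos: [0.5549, -0.017, 0.0848]
orientation: [0.518, 0.809, 0.234, 0.15]
wrist_force: [-3.7, 0.9, 6.6]
finger_gap: 0.0412
```

Emit:
carry_out([
  [-1,0,-0.0009,0.0004,0,0,0],
  [-1,0,0,0,0,0,0],
  [-1,0,0,0,0,0,0],
])

```text
clock: 17.3
tcp_pos: [0.5549, -0.017, 0.084]
orientation: [0.518, 0.809, 0.234, 0.15]
wrist_force: [-2.9, 0.1, 8.2]
finger_gap: 0.0414
```

Emit:
carry_out([
  [-1,0,-0.0009,0.0004,0,0,0],
  [-1,0,0,0,0,0,0],
  [-1,0,0,0,0,0,0],
])

```text
clock: 17.68
tcp_pos: [0.555, -0.0171, 0.0836]
orientation: [0.519, 0.809, 0.234, 0.15]
wrist_force: [-5.4, 2.1, 11.0]
finger_gap: 0.0415
```

Emit:
carry_out([
  [-1,-0.0006,-0.0003,-0.0006,0,0,0],
  [-1,0,-0.0009,0.0004,0,0,0],
  [-1,0,0,0,0,0,0],
  [-1,0,0,0,0,0,0],
])

```text
clock: 18.18
tcp_pos: [0.5548, -0.017, 0.0836]
orientation: [0.519, 0.808, 0.233, 0.15]
wrist_force: [-4.1, -0.3, 12.4]
finger_gap: 0.0414
```

Emit:
carry_out([
  [-1,0,-0.0009,0.0004,0,0,0],
  [-1,0,0,0,0,0,0],
  [-1,0,0,0,0,0,0],
])

```text
clock: 18.55
tcp_pos: [0.5549, -0.017, 0.0835]
orientation: [0.52, 0.808, 0.232, 0.151]
wrist_force: [-5.4, 1.5, 17.4]
finger_gap: 0.0416
```

```bash
python3 - <<'E'
from h import *
from workcell import env
p,R,f=report(env.get_state())
c=env.read_camera("wrist");np.savez("w6.npz",**c);d=env.read_camera("scene");s=env.get_state();print(s["wrist_force"],s["tcp_pos"])
a=cv2.resize(c["color"][90:290,160:350],(400,420),interpolation=2);b=cv2.resize(d["color"][120:260,130:270],(400,420),interpolation=2)
cv2.imwrite("pics/w6.png",np.hstack([a,b])[:,:,::-1])
E
```

```text
p [ 0.5549 -0.017   0.0835] j [ 0.272  0.447 -0.868 -0.307 -1.06   0.947] tilt deg 0.42 level rotvec [ 0.0071 -0.0008 -0.0017] face [ 0.5596 -0.0244  0.0388] F [-5.4  1.5 17.4]
world x,y,z in tool: [[0.846, 0.219, 0.485], [0.532, -0.351, -0.77], [0.002, 0.91, -0.414]]
[-6.50882926  0.59807598 17.51491936] [ 0.5548757  -0.01699681  0.08349976]
```

View pics/w6.png

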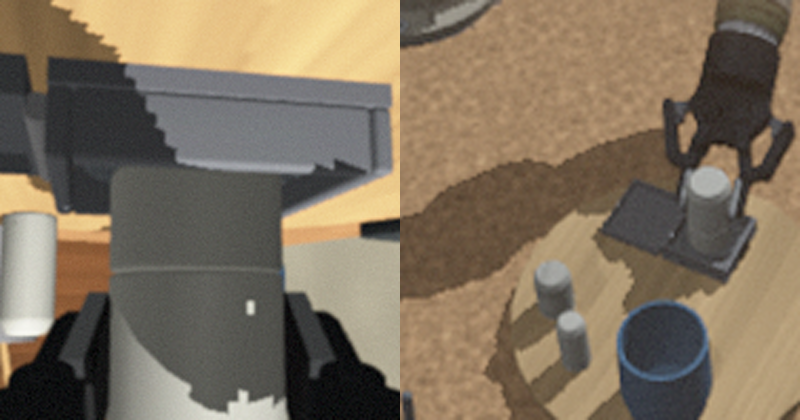

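The height stopped at z = 0.0835 while the push rose to 17.5 N, so the pad is on its stop. The seal face is below the rim, the seal is upright, and the bystanders on the turntable still stand.

```bash
python3 -c "
from workcell import env
print(env.hand_in())"
```

```text
the job is handed in; nothing more can be done
None
```

I gripped the seal, stood it bored face down, and lowered it onto the ink pad. The hole went over the pin at the first try, so no search was needed. I pressed the pad to its stop and handed the job in at about 18.7 s, still gripping and pushing.

**Pad travel:** Contact came at a TCP height of about 88.8 mm. The force then rose at roughly 1.5–2 N/mm, as the pad spring should. The height froze at 83.5 mm, 5 mm lower, while the push grew to 17.5 N. With the seal's weight that is about 21 N on the pad, against the 12 N it needs.

**Uprightness:** The hand was within about 0.4° of the upright pose. The last wrist view shows the seal face below the case rim.

**Other things:** The last picture shows the two short seals and the brush pot still standing where they were on the turntable. I did not re-check the things on the table after the press; nothing was touched on the way.

**Disagreements:**
- A side force of about 6 N remained, with the pin probably touching the hole wall, and a small relieving move did not remove it.
- The three cameras differed by 2–4 mm on where the pin was relative to the seal.
- The yaw move ran into joint limits and drifted off its commanded pose. I corrected it before lowering the seal.

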